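# Make up the ring and dish polishing kits

## Task

Make up the two polishing kits from the stock on the bench. The ring's tray gets the tapered felt in the middle compartment next to the ring, and the small felt wheel in the end compartment; the dish's tray gets the large felt wheel, the round-topped felt bob and the brick of compound, each in the empty compartment made to its size. Stand or lay everything flat on the tray floor, the way up it is now, and leave the ring and the dish where they lie.

Things in the scene. Friction and masses are not known exactly. Their poses are not given: they have to be found in the camera images.
- ring_tray: Narrow tray, fixed, black floor, grey ribs, 192 mm (x) by 74 mm (y), holding the silver ring. Origin: centre of its underside; x within 0.3 rad of world x. Floor 3 mm up; 4 mm rim and ribs reach 9 mm up. Compartments in a row, y centre 0, 66 mm wide: x centre -57 (70 long) for the small wheel, +10 (56 long) for the tapered felt, +67 (50 long) the ring. White tab at the +x end.
- dish_tray: Larger tray, fixed, black floor, grey ribs, 182 mm (x) by 156 mm (y), holding the silver dish. Origin: centre of its underside; x within 0.3 rad of world x. Floor 3 mm up; 4 mm rim and ribs reach 9 mm up. Compartments, centre (x, y), size in mm: dish (-44, 32) 86x84; large wheel (45, 32) 84x84; bob (58, -44) 58x60; brick, lying along x, (-31, -44) 112x60. White tab at +x end.
- small_wheel_center (a point): Small hard-felt polishing wheel, off-white, 42 mm diameter, 30 mm thick, lying flat, a dark spindle hole in the top. This point: its centre, 15 mm above its underside; z along its axis, up. 20 g.
- large_wheel_center (a point): Large hard-felt polishing wheel, off-white, 60 mm diameter, 32 mm thick, lying flat, a dark spindle hole in the top. This point: its centre, 16 mm above its underside; z along its axis, up. 40 g.
- cone_center (a point): Tapered felt for the insides of rings, off-white, standing on its wide end: 28 mm diameter at the foot, 18 mm at the flat top, 60 mm high. This point: its centre, 30 mm above its foot; z along its axis, up. 16 g.
- bob_center (a point): Round-topped felt bob for the insides of bowls, off-white, standing upright: 34 mm diameter, straight sides up to 32 mm, domed above, 46 mm high, no hole in the top. This point: its centre, 23 mm above its foot; z along its axis, up. 20 g.
- brick_center (a point): Brick of polishing compound, dark brown wax half sleeved in paper, 90 mm (its x) by 30 mm (its y) by 32 mm high, lying flat. This point: its centre, 16 mm above its underside; z up. 0.12 to 0.22 kg.
- band: Silver band ring, 27 mm outside diameter, 10 mm high, lying loose on the floor of the ring tray's +x end compartment. Origin: centre of its underside. Not to be moved.
- dish: Small round silver dish, 60 mm across the rim, 13 mm high, lying loose on the floor of its compartment in the dish tray. Origin: centre of its underside. Not to be moved.
Not all that is in view belongs to the job. What is shaped like the part that bears small_wheel_center but red is not meant.

How it is judged:
At the end, for the whole second after the job is handed in: Each felt and the brick is in its own compartment of its own tray (centre within the free play plus 2 mm), on the tray floor (height within 4 mm), upright within 0.1 rad, at rest; ring and dish are within 15 mm of where they lay, flat within 0.15 rad (x of small_wheel_center in the frame of ring_tray between -0.073 and -0.041 m and y of small_wheel_center in the frame of ring_tray between -0.014 and 0.014 m and z of small_wheel_center in the frame of ring_tray between 0.014 and 0.022 m and angle between each of small_wheel_center, cone_center, large_wheel_center, bob_center, brick_center's own z axis and vertical below 0.1 rad and linear speed of each of small_wheel, cone, large_wheel, bob, brick below 0.02 m/s and x of cone_center in the frame of ring_tray between -0.006 and 0.026 m and y of cone_center in the frame of ring_tray between -0.021 and 0.021 m and z of cone_center in the frame of ring_tray between 0.029 and 0.037 m and x of large_wheel_center in the frame of dish_tray between 0.031 and 0.059 m and y of large_wheel_center in the frame of dish_tray between 0.018 and 0.046 m and z of large_wheel_center in the frame of dish_tray between 0.015 and 0.023 m and x of bob_center in the frame of dish_tray between 0.044 and 0.072 m and y of bob_center in the frame of dish_tray between -0.059 and -0.029 m and z of bob_center in the frame of dish_tray between 0.022 and 0.03 m and x of brick_center in the frame of dish_tray between -0.044 and -0.018 m and y of brick_center in the frame of dish_tray between -0.061 and -0.027 m and z of brick_center in the frame of dish_tray between 0.015 and 0.023 m and distance of each of band, dish from where it was at the start of the episode below 0.015 m and angle between each of band, dish's own z axis and vertical below 0.15 rad); the robot touches nothing.
It also fails if it takes over 115 s, if anything falls off the work surface, if the arm or the gripper's body presses on something with over 40 N, if the wrist force passes 120 N, or if a joint passes its speed limit or range.

## Robot

A 6-joint arm with a two-finger parallel gripper is mounted at the origin on the work surface. World frame = base frame: x ahead of the robot, y to its left, z up, the work surface at z = 0. Lengths are in m, angles in rad, forces in N, time in s.
With the tool pointing down it reaches from about 0.325 to 0.775 m from the base axis. Payload 5.5 kg.
Tool frame: the origin (TCP) lies on the centre line of the jaws, within the pads' length; the fingertips stand 17 mm ahead of it and the grasp point (between the pads) lies 2 mm behind it; z points along the fingers, y is the line along which they close (so a half turn about z gives the same grasp; the last joint's range is limited). The gripper opens to 88 mm and grips with 3 to 60 N. Pads are 20 mm wide; open, the fingers measure 115 mm over their backs; the gripper's body (75 mm by 178 mm) begins 61 mm behind the grasp point.
Start: joints at [-1.303, 0.091, 1.231, -0, 1.82, -0.057], TCP at [0.191, -0.569, 0.24] pointing down, gripper open.
Joint ranges: [-2.87, 2.87], [-0.86, 2.18], [0.17, 2.46], [-1.51, 4.65], [0.06, 2.69], [-2.65, 2.65]. Speed limits (rad/s): [2.57, 2.57, 3.01, 3.14, 3.14, 3.14].

## Interface

Orientations are given as [roll, pitch, yaw] about the fixed x, y, z axes, in that order (R = Rz(yaw) Ry(pitch) Rx(roll)).
In Python, from workcell import arm gives the robot as it stands.
- The arm moves only by the tool move_arm, never from a script. Its argument "rows" is a list of rows, each a list of 7 numbers: the turn, a rotation vector about the tool's x, y, z in rad, then the shift along the tool's x, y, z in mm, then the closure, from 0 (fully open) to 1 (shut). In form: [[rx, ry, rz, x, y, z, gripper], ...]. A call has 1 to 20 rows; each row shifts and turns the commanded pose from where the row before left it, along the tool's axes as they then stand; what a row does not reach is not made up. A row lasts 1/8 s, in which the tool goes at most 62.5 mm and 10.7 degrees, less where a joint would pass 70% of its speed; a pose out of reach is approached as far as the arm can. A call with a gripper value outside its range is refused whole. The fingers move at their own pace and stop on an object; the grip force is fixed at half the most. Time passes only in rows, so rows that do not move let the fingers close. It gives the time, the measured TCP pose, the force, the opening and the grip force at its end, in the units of the state.
- arm.get_state(): the state, without advancing time (a new reading comes with each control period).
- arm.camera(name): name is "side" or "top"; returns a dict with "image" (384x512x3 uint8, red, green, blue), "vfov" (degrees; the focal length in pixels is half the picture's height over the tangent of half this angle, whatever the lens; pixels are square), "cx", "cy" (the principal point, pixels), "k1" (the pictures are not rectified: a ray, as slopes to the right and down, at radius r is drawn at 1 + k1 r^2 times it, then the intrinsics apply), "T" (4x4, takes a point from camera to world coordinates). Camera axes: x right, y up, looking along -z (the intrinsics and any distortion apply to the point x, -y, -z); pixel columns grow to the right and rows downward; lengths in m; the calibration is good to about 2 mm. A picture is of the moment at which its call begins. There is no depth.
- arm.hand_in(): hands the job in; it is judged then, once.
The state is a dict: "clock": time; "joint_pos": joint angles; "dq": joint speeds; "tau": joint torques, N m; "tool_pos": TCP position; "ee_rot": TCP orientation; "contact_force": force on the tool from outside, world axes, zero at the start; "ft_torque": the same for the moment, N m; "gripper_width": finger opening in m; "grasp_force": force on a finger pad.
Only numpy, scipy, OpenCV 4.12 (cv2) and the standard library are available. Lean on these libraries where they do the work, as an engineer would, in place of code of your own. Each camera call takes 0.05 s, during which the arm holds its last target. There are 200 camera calls.

## Working session

There is one attempt and no reset: what is moved stays moved. The work goes in short steps, Python scripts to look and compute and a tool call to move; the robot and the scene stay as the last step left them, time stands still between calls to the robot, and variables do not carry over. Pictures are saved under pics/ and viewed, at most 14 in all, crops included, and the job is handed in when it is done.

Besides the shell and the picture viewer there is one more tool, called after ">>>" as name(argument=value, ...) on one line, values as JSON. move_arm: Moves the arm, as the interface text tells. Its arguments: {"type":"object","properties":{"rows":{"type":"array"}},"required":["rows"]}

```bash
mkdir -p pics; cat > h.py <<'E'
import numpy as np, cv2
from workcell import arm
def grab(n,f=None):
    c=arm.camera(n)
    if f: cv2.imwrite('pics/'+f,c['image'][:,:,::-1])
    return c
def K(c):
    f=192/np.tan(np.radians(c['vfov'])/2); return np.array([[f,0,c['cx']],[0,f,c['cy']],[0,0,1.]])
def ray(c,uv,z):
    """pixels -> world points on plane z"""
    p=cv2.undistortPoints(np.array(uv,float).reshape(-1,1,2),K(c),np.array([c['k1'],0,0,0.]))[:,0]
    T=np.array(c['T']); d=np.c_[p[:,0],-p[:,1],-np.ones(len(p))]@T[:3,:3].T; o=T[:3,3]
    return o+d*((z-o[2])/d[:,2])[:,None]
def proj(c,P):
    T=np.array(c['T']); q=(np.array(P,float).reshape(-1,3)-T[:3,3])@T[:3,:3]; q=q*[1,-1,-1]
    return cv2.projectPoints(q,np.zeros(3),np.zeros(3),K(c),np.array([c['k1'],0,0,0.]))[0][:,0]
E
python3 - <<'E'
from h import *
for n in('top','side'):
    c=grab(n,n+'0.png'); print(n,c['vfov'],c['cx'],c['cy'],c['k1'],np.round(c['T'],3).tolist())
print(arm.get_state())
E
```

```text
top 56.65590634074128 253.2725288388445 191.75431868137025 -0.10815478013945432 [[0.002, 1.0, -0.025, 0.538], [-1.0, 0.002, -0.004, 0.007], [-0.004, 0.025, 1.0, 1.001], [0.0, 0.0, 0.0, 1.0]]
side 57.40945682622421 256.1569590353785 187.205809527441 -0.027572615036421645 [[-0.83, 0.297, -0.471, 0.186], [-0.557, -0.445, 0.701, 0.599], [-0.001, 0.845, 0.535, 0.499], [0.0, 0.0, 0.0, 1.0]]
{'clock': 0.1, 'joint_pos': array([-1.30272892e+00,  9.17559656e-02,  1.23175558e+00, -2.84367496e-05,
        1.81979004e+00, -5.67158025e-02]), 'dq': array([-1.14437877e-03, -6.35399950e-05, -3.23862801e-03, -4.46617854e-04,
       -5.84164948e-04, -1.23187978e-03]), 'tau': array([ 3.71029353e-03, -4.47859848e+01, -4.07568598e+01,  7.02475500e-02,
        2.85146304e-02, -1.21297121e-04]), 'tool_pos': array([ 0.19138044, -0.56841202,  0.23864203]), 'ee_rot': array([-3.13988491e+00, -6.93439586e-05,  3.24776170e-01]), 'contact_force': array([-0.23938455,  0.21684405, -0.79030605]), 'ft_torque': array([ 0.00316492,  0.00092994, -0.02104072]), 'grasp_force': 0.0, 'gripper_width': 0.08758942390958242}
```

View pics/top0.png

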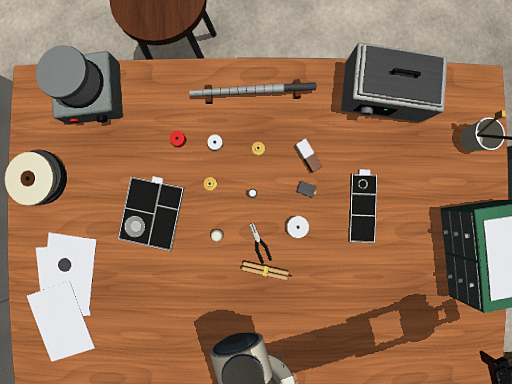

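View pics/side0.png

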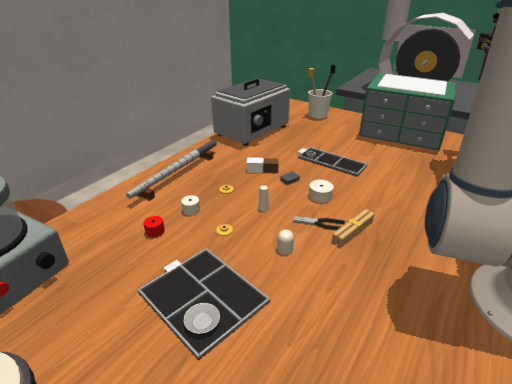

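The top view shows the dish tray at (152,213), ring tray (363,207), small wheel (215,142), large wheel (298,227), cone (252,193), bob (216,236) and brick (307,155). The white tabs point up, which is +x. The side view agrees; the red wheel is a decoy.

```bash
python3 - <<'E'
from h import *
c=grab('top'); im=c['image']; hsv=cv2.cvtColor(im,cv2.COLOR_RGB2HSV)
wh=((hsv[...,1]<75)&(hsv[...,2]>120)).astype(np.uint8)
for n,(u,v),h in [('small',(215,142),.03),('large',(298,227),.032),('cone',(252,193),.06),('bob',(216,236),.046)]:
    m=np.zeros_like(wh); m[v-17:v+18,u-17:u+18]=wh[v-17:v+18,u-17:u+18]
    cs=max(cv2.findContours(m,0,2)[0],key=cv2.contourArea); (x,y),r=cv2.minEnclosingCircle(cs); b=cv2.boundingRect(cs)
    print(n,(round(x,1),round(y,1)),round(r,1),b,'mid',ray(c,[(x,y)],h/2)[0].round(4),'top',ray(c,[(x,y)],h)[0].round(4))
for n,(u0,v0,u1,v1) in [('dish',(110,165,195,258)),('ring',(340,160,385,250))]:
    m=np.zeros_like(wh); s=np.abs(im.astype(int).max(2)-im.min(2))
    m[v0:v1,u0:u1]=((hsv[...,1]<90)|(hsv[...,2]<45))[v0:v1,u0:u1]
    m=cv2.morphologyEx(m,2,np.ones((13,13),np.uint8)) # open removes tab
    cs=max(cv2.findContours(m,0,2)[0],key=cv2.contourArea); R=cv2.minAreaRect(cs); B=cv2.boxPoints(R)
    W=ray(c,B,.006)[:,:2]; print(n,W.round(4).tolist(),'ctr',W.mean(0).round(4),[np.linalg.norm(W[i]-W[i-1]).round(4) for i in range(4)],[np.arctan2(*(W[i]-W[i-1])[::-1]).round(3) for i in range(4)])
big=cv2.resize(im[125:260,110:390],None,fx=2.8,fy=2.8,interpolation=2); cv2.imwrite('pics/z1.png',big[:,:,::-1])
E
```

```text
small (214.5, 141.6) 7.8 (207, 134, 16, 16) mid [0.7019 0.1198 0.015 ] top [0.6995 0.1181 0.03  ]
large (297.5, 226.5) 11.1 (287, 216, 22, 22) mid [ 0.4664 -0.111   0.016 ] top [ 0.4676 -0.1091  0.032 ]
cone (252.0, 192.6) 3.6 (249, 189, 7, 8) mid [0.5597 0.0148 0.03  ] top [0.5591 0.0146 0.06  ]
bob (216.3, 235.3) 5.8 (211, 230, 12, 12) mid [0.4422 0.1128 0.023 ] top [0.4445 0.1104 0.046 ]
dish [[0.4254, 0.3983], [0.6107, 0.3613], [0.5801, 0.2063], [0.3969, 0.2427]] ctr [0.5033 0.3021] [np.float64(0.1582), np.float64(0.1889), np.float64(0.158), np.float64(0.1869)] [np.float64(1.389), np.float64(-0.197), np.float64(-1.765), np.float64(2.946)]
ring [[0.4225, -0.2557], [0.6149, -0.2622], [0.6129, -0.339], [0.4195, -0.3322]] ctr [ 0.5175 -0.2973] [np.float64(0.0766), np.float64(0.1926), np.float64(0.0768), np.float64(0.1935)] [np.float64(1.533), np.float64(-0.034), np.float64(-1.597), np.float64(3.106)]
```

View pics/z1.png

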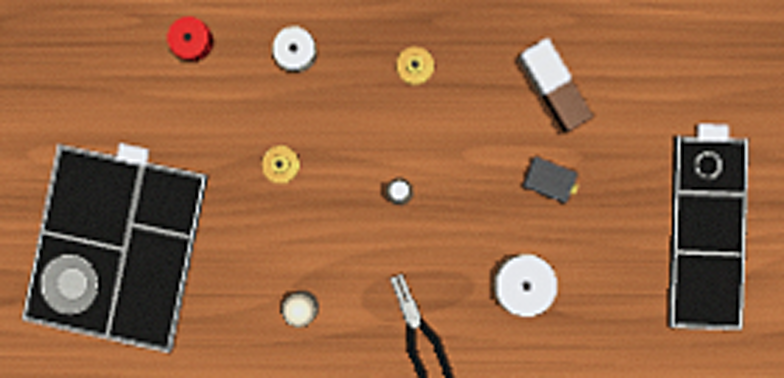

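The crop shows the brick centred near crop (555,86). Its axis runs from (532,48) to (579,122), a yaw of about 0.57. I'll refine the brick and plan the first move.

```bash
cat >> h.py <<'E'
def tray(ctr,yaw,x,y):
    c,s=np.cos(yaw),np.sin(yaw); return np.array(ctr)+[c*x-s*y,s*x+c*y]
D=((.5033,.3021),-.197); R=((.5175,-.2973),-.034)
TG={'small':(.6995,.118,None),'large':(.4676,-.109,None),'cone':(.559,.0146,None),'bob':(.443,.1115,None),
 'p_small':(*tray(*R,-.057,0),R[1]),'p_cone':(*tray(*R,.01,0),R[1]),'p_large':(*tray(*D,.045,.032),D[1]),'p_bob':(*tray(*D,.058,-.044),D[1]),'p_brick':(*tray(*D,-.031,-.044),D[1])}
def plan(*names,pose=None):
    if pose is None:
        s=arm.get_state(); pose=(s['tool_pos'][0],s['tool_pos'][1],s['ee_rot'][2]); print('z',s['tool_pos'][2].round(4),'rp',s['ee_rot'][:2].round(3))
    x,y,w=pose
    for n in names:
        X,Y,W=TG[n]; W=w if W is None else W
        c,s=np.cos(W),np.sin(W); d=np.array([X-x,Y-y])*1000
        print(n,np.round([X,Y,W],3),'rz',round(w-W,3),'then x %.1f y %.1f mm'%(c*d[0]+s*d[1],s*d[0]-c*d[1])); x,y,w=X,Y,W
E
python3 - <<'E'
from h import *
c=grab('top'); im=c['image']; hsv=cv2.cvtColor(im,cv2.COLOR_RGB2HSV)
m=np.zeros(im.shape[:2],np.uint8); sl=np.s_[134:176,290:326]
m[sl]=((hsv[...,1]<75)&(hsv[...,2]>150)|(hsv[...,2]<105))[sl]; m=cv2.morphologyEx(m,2,np.ones((3,3),np.uint8))
cs=max(cv2.findContours(m,0,2)[0],key=cv2.contourArea); W=ray(c,cv2.boxPoints(cv2.minAreaRect(cs)),.028)[:,:2]
print(W.mean(0),[(np.linalg.norm(W[i]-W[i-1]).round(3),np.arctan2(*(W[i]-W[i-1])[::-1]).round(3)) for i in range(4)])
print(ray(c,[(308.2,155.7)],.032))
plan('large','p_large','bob','p_bob')
plan('small','p_small','cone','p_cone',pose=(*TG['p_bob'],))
E
```

```text
[ 0.67988702 -0.12619359] [(np.float64(0.048), np.float64(0.537)), (np.float64(0.041), np.float64(-1.026)), (np.float64(0.048), np.float64(-2.606)), (np.float64(0.041), np.float64(2.113))]
[[ 0.66080531 -0.13875484  0.032     ]]
z 0.2389 rp [-3.14 -0.  ]
large [ 0.468 -0.109  0.325] rz 0.0 then x 408.4 y -347.3 mm
p_large [ 0.554  0.325 -0.197] rz 0.522 then x -0.5 y -442.1 mm
bob [ 0.443  0.112 -0.197] rz 0.0 then x -66.8 y 230.7 mm
p_bob [ 0.552  0.248 -0.197] rz 0.0 then x 79.8 y -154.7 mm
small [ 0.7    0.118 -0.197] rz 0.0 then x 170.4 y 98.1 mm
p_small [ 0.461 -0.295 -0.034] rz -0.163 then x -224.8 y 421.2 mm
cone [ 0.559  0.015 -0.034] rz 0.0 then x 87.9 y -313.1 mm
p_cone [ 0.527 -0.298 -0.034] rz 0.0 then x -20.9 y 313.1 mm
```

>>> move_arm(rows=[[0,0,0,40.8,-34.7,0,0],[0,0,0,40.8,-34.7,0,0],[0,0,0,40.8,-34.7,0,0],[0,0,0,40.8,-34.7,0,0],[0,0,0,40.8,-34.7,0,0],[0,0,0,40.8,-34.7,0,0],[0,0,0,40.8,-34.7,0,0],[0,0,0,40.8,-34.7,0,0],[0,0,0,40.8,-34.7,0,0],[0,0,0,40.8,-34.7,0,0],[0,0,0,0,0,40,0],[0,0,0,0,0,40,0],[0,0,0,0,0,40,0],[0,0,0,0,0,0,0]])

```text
clock: 1.95
tool_pos: [0.4653, -0.1089, 0.1161]
ee_rot: [-3.137, 0.006, 0.325]
contact_force: [-0.3, -0.4, 0.3]
gripper_width: 0.0879
grasp_force: 0.0
```

```bash
python3 - <<'E'
from h import *
plan('large')
c=grab('side'); cv2.imwrite('pics/s1.png',cv2.resize(c['image'][100:300,200:420],None,fx=2.5,fy=2.5)[:,:,::-1])
E
```

```text
z 0.1161 rp [-3.137  0.006]
large [ 0.468 -0.109  0.325] rz 0.0 then x 2.1 y 0.8 mm
```

View pics/s1.png

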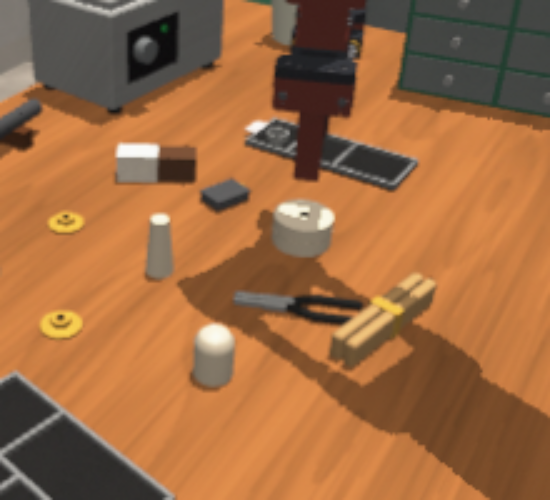

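The jaws hang right above the large wheel at crop (303,225). I'll descend and grip.

>>> move_arm(rows=[[0,0,0,2,1,30,0],[0,0,0,0,0,30,0],[0,0,0,0,0,20,0],[0,0,0,0,0,10,0],[0,0,0,0,0,0,0],[0,0,0,0,0,0,1],[0,0,0,0,0,0,1],[0,0,0,0,0,0,1],[0,0,0,0,0,0,1],[0,0,0,0,0,0,1]])

```text
clock: 3.25
tool_pos: [0.4699, -0.1099, 0.0301]
ee_rot: [3.141, -0.001, 0.325]
contact_force: [0.1, 0.7, 3.3]
gripper_width: 0.059
grasp_force: 30.0
```

>>> move_arm(rows=[[0,0,0,0,0,-40,1],[0,0,0,0,0,-40,1],[0,0,0,0,0,-40,1],[0,0,0.174,0,0,0,1],[0,0,0.174,0,0,0,1],[0,0,0.174,0,0,0,1],[0,0,0,0,-44,0,1],[0,0,0,0,-44,0,1],[0,0,0,0,-44,0,1],[0,0,0,0,-44,0,1],[0,0,0,0,-44,0,1],[0,0,0,0,-44,0,1],[0,0,0,0,-44,0,1],[0,0,0,0,-44,0,1],[0,0,0,0,-44,0,1],[0,0,0,0,-44,0,1],[0,0,0,0,0,0,1],[0,0,0,0,0,0,1]])

```text
clock: 5.5
tool_pos: [0.5556, 0.3211, 0.149]
ee_rot: [3.14, 0.001, -0.197]
contact_force: [-0.4, 1.0, 0.0]
gripper_width: 0.059
grasp_force: 30.0
```

```bash
python3 - <<'E'
from h import *
plan('p_large')
E
```

```text
z 0.149 rp [3.14e+00 1.00e-03]
p_large [ 0.554  0.325 -0.197] rz -0.0 then x -2.6 y -3.1 mm
```

>>> move_arm(rows=[[0,0,0,-2,-3,40,1],[0,0,0,0,0,40,1],[0,0,0,0,0,20,1],[0,0,0,0,0,10,1],[0,0,0,0,0,4,1],[0,0,0,0,0,3,1],[0,0,0,0,0,0,1],[0,0,0,0,0,0,1]])

```text
clock: 6.5
tool_pos: [0.5548, 0.3251, 0.0334]
ee_rot: [-3.141, -0.001, -0.197]
contact_force: [-0.2, 0.5, 0.5]
gripper_width: 0.0591
grasp_force: 30.0
```

>>> move_arm(rows=[[0,0,0,0,0,0,0.15],[0,0,0,0,0,0,0.15],[0,0,0,0,0,0,0.15],[0,0,0,0,0,-20,0.15],[0,0,0,0,0,-45,0.15],[0,0,0,0,0,-50,0.15],[0,0,0,-11.3,38.5,0,0.15],[0,0,0,-11.3,38.5,0,0.15],[0,0,0,-11.3,38.5,0,0.15],[0,0,0,-11.3,38.5,0,0.15],[0,0,0,-11.3,38.5,0,0.15],[0,0,0,-11.3,38.5,0,0.15],[0,0,0,0,0,0,0.15],[0,0,0,0,0,0,0.15]])

```text
clock: 8.25
tool_pos: [0.4433, 0.1121, 0.1489]
ee_rot: [-3.14, -0.002, -0.198]
contact_force: [0.2, 0.7, 0.4]
gripper_width: 0.0751
grasp_force: 0.0
```

```bash
python3 - <<'E'
from h import *
plan('bob')
c=grab('side'); cv2.imwrite('pics/s2.png',cv2.resize(c['image'][120:360,120:400],None,fx=2.3,fy=2.3)[:,:,::-1])
E
```

```text
z 0.1489 rp [-3.14e+00 -2.00e-03]
bob [ 0.443  0.112 -0.198] rz 0.0 then x -0.1 y 0.7 mm
```

View pics/s2.png

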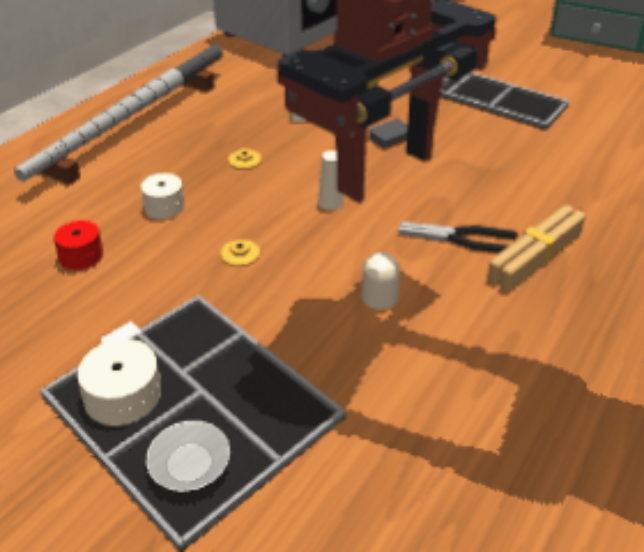

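The large wheel sits in its compartment at (120,380), and the bob at (380,280) is between the jaws. I'll grip the bob.

>>> move_arm(rows=[[0,0,0,0,1,40,0.15],[0,0,0,0,0,40,0.15],[0,0,0,0,0,30,0.15],[0,0,0,0,0,14,0.15],[0,0,0,0,0,0,0.15],[0,0,0,0,0,0,1],[0,0,0,0,0,0,1],[0,0,0,0,0,0,1],[0,0,0,0,0,0,1],[0,0,0,0,0,0,1],[0,0,0,0,0,0,1]])

```text
clock: 9.68
tool_pos: [0.4427, 0.1107, 0.0239]
ee_rot: [-3.141, -0.0, -0.197]
contact_force: [-0.1, -1.4, 1.5]
gripper_width: 0.0334
grasp_force: 30.0
```

>>> move_arm(rows=[[0,0,0,0,0,-40,1],[0,0,0,0,0,-40,1],[0,0,0,0,0,-40,1],[0,0,0,20,-39,0,1],[0,0,0,20,-39,0,1],[0,0,0,20,-39,0,1],[0,0,0,20,-39,0,1],[0,0,0,0,0,0,1],[0,0,0,0,0,40,1],[0,0,0,0,0,40,1],[0,0,0,0,0,20,1],[0,0,0,0,0,10,1],[0,0,0,0,0,4,1],[0,0,0,0,0,3,1],[0,0,0,0,0,0,1],[0,0,0,0,0,0,1]])

```text
clock: 11.68
tool_pos: [0.5519, 0.2482, 0.0274]
ee_rot: [-3.141, -0.001, -0.197]
contact_force: [-0.4, -0.4, -0.8]
gripper_width: 0.0333
grasp_force: 30.0
```

>>> move_arm(rows=[[0,0,0,0,0,0,0.4],[0,0,0,0,0,0,0.4],[0,0,0,0,0,0,0.4],[0,0,0,0,0,-20,0.4],[0,0,0,0,0,-45,0.4],[0,0,0,0,0,-57,0.4],[0,0,0,42.6,24.5,0,0.15],[0,0,0,42.6,24.5,0,0.15],[0,0,0,42.6,24.5,0,0.15],[0,0,0,42.6,24.5,0,0.15],[0,0,0,0,0,0,0.15],[0,0,0,0,0,0,0.15]])

```text
clock: 13.18
tool_pos: [0.6993, 0.1188, 0.1496]
ee_rot: [-3.141, -0.0, -0.197]
contact_force: [-0.1, 0.4, 0.4]
gripper_width: 0.0746
grasp_force: 0.0
```

```bash
python3 - <<'E'
from h import *
plan('small')
c=grab('side'); cv2.imwrite('pics/s3.png',cv2.resize(c['image'][100:360,100:380],None,fx=2.2,fy=2.2)[:,:,::-1])
E
```

```text
z 0.1496 rp [-3.141 -0.   ]
small [ 0.7    0.118 -0.197] rz 0.0 then x 0.4 y 0.8 mm
```

View pics/s3.png

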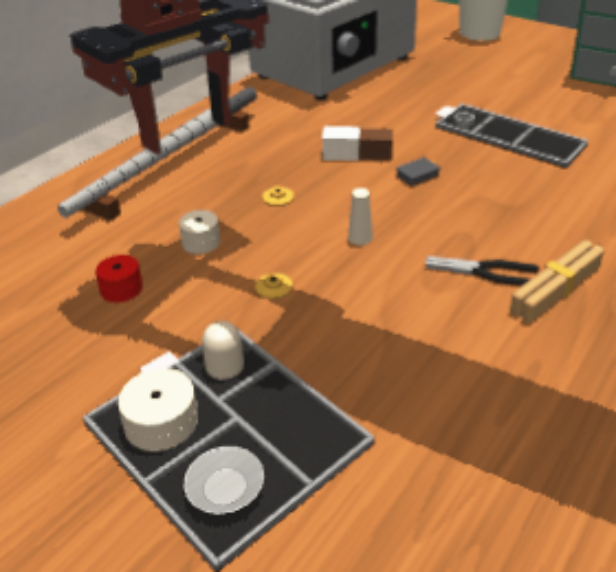

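The bob stands upright in its compartment at (222,350). Next, the small wheel at (200,232).

>>> move_arm(rows=[[0,0,0,0,1,40,0.15],[0,0,0,0,0,40,0.15],[0,0,0,0,0,30,0.15],[0,0,0,0,0,14,0.15],[0,0,0,0,0,0,0.15],[0,0,0,0,0,0,1],[0,0,0,0,0,0,1],[0,0,0,0,0,0,1],[0,0,0,0,0,0,1],[0,0,0,0,0,0,1]])

```text
clock: 14.48
tool_pos: [0.6996, 0.1175, 0.0253]
ee_rot: [-3.141, -0.001, -0.197]
contact_force: [0.6, 0.4, 3.2]
gripper_width: 0.0415
grasp_force: 30.0
```

```bash
python3 - <<'E'
from h import *
plan('p_small')
E
```

```text
z 0.0253 rp [-3.141e+00 -1.000e-03]
p_small [ 0.461 -0.295 -0.034] rz -0.163 then x -224.9 y 420.7 mm
```

>>> move_arm(rows=[[0,0,0,0,0,-40,1],[0,0,0,0,0,-40,1],[0,0,0,0,0,-40,1],[0,0,-0.163,0,0,0,1],[0,0,0,-22.5,42,0,1],[0,0,0,-22.5,42,0,1],[0,0,0,-22.5,42,0,1],[0,0,0,-22.5,42,0,1],[0,0,0,-22.5,42,0,1],[0,0,0,-22.5,42,0,1],[0,0,0,-22.5,42,0,1],[0,0,0,-22.5,42,0,1],[0,0,0,-22.5,42,0,1],[0,0,0,-22.5,42,0,1],[0,0,0,0,0,0,1],[0,0,0,0,0,0,1]])

```text
clock: 16.48
tool_pos: [0.4601, -0.2942, 0.1445]
ee_rot: [-3.141, -0.0, -0.035]
contact_force: [-0.1, -0.6, 0.5]
gripper_width: 0.042
grasp_force: 30.0
```

```bash
python3 - <<'E'
from h import *
plan('p_small')
E
```

```text
z 0.1445 rp [-3.141 -0.   ]
p_small [ 0.461 -0.295 -0.034] rz -0.001 then x 0.5 y 1.1 mm
```

>>> move_arm(rows=[[0,0,0,0,1,40,1],[0,0,0,0,0,40,1],[0,0,0,0,0,20,1],[0,0,0,0,0,10,1],[0,0,0,0,0,5,1],[0,0,0,0,0,2,1],[0,0,0,0,0,0,1],[0,0,0,0,0,0,1]])

```text
clock: 17.48
tool_pos: [0.4603, -0.2958, 0.0284]
ee_rot: [3.141, -0.001, -0.034]
contact_force: [0.2, -0.3, -0.7]
gripper_width: 0.0413
grasp_force: 30.0
```

>>> move_arm(rows=[[0,0,0,0,0,0,0.3],[0,0,0,0,0,0,0.3],[0,0,0,0,0,0,0.3],[0,0,0,0,0,-20,0.3],[0,0,0,0,0,-45,0.3],[0,0,0,0,0,-55,0.3],[0,0,0,11,-39.1,0,0.3],[0,0,0,11,-39.1,0,0.3],[0,0,0,11,-39.1,0,0.3],[0,0,0,11,-39.1,0,0.3],[0,0,0,11,-39.1,0,0.3],[0,0,0,11,-39.1,0,0.3],[0,0,0,11,-39.1,0,0.3],[0,0,0,11,-39.1,0,0.3],[0,0,0,0,0,0,0.3],[0,0,0,0,0,0,0.3]])

```text
clock: 19.48
tool_pos: [0.5587, 0.0136, 0.1486]
ee_rot: [3.141, -0.001, -0.034]
contact_force: [-0.1, 0.2, 1.2]
gripper_width: 0.0612
grasp_force: 0.0
```

```bash
python3 - <<'E'
from h import *
plan('cone')
c=grab('side'); cv2.imwrite('pics/s4.png',cv2.resize(c['image'][100:300,120:400],None,fx=2.4,fy=2.4)[:,:,::-1])
E
```

```text
z 0.1486 rp [ 3.141e+00 -1.000e-03]
cone [ 0.559  0.015 -0.034] rz 0.0 then x 0.3 y -1.0 mm
```

View pics/s4.png

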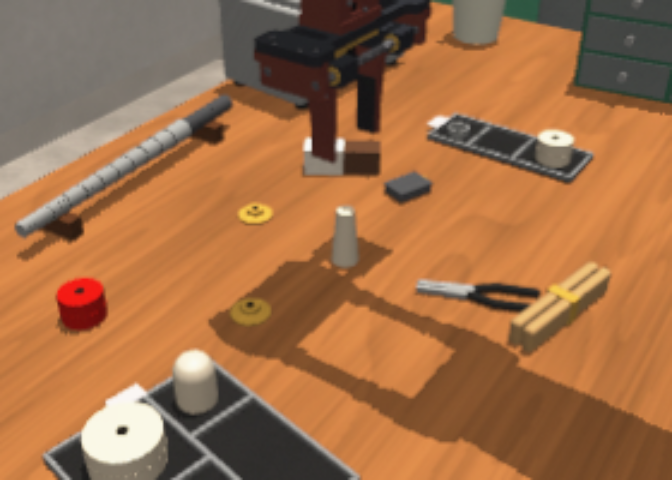

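The small wheel is in the end compartment at (555,148), and the cone at (345,238) is below the jaws.

>>> move_arm(rows=[[0,0,0,0,-1,40,0.3],[0,0,0,0,0,40,0.3],[0,0,0,0,0,30,0.3],[0,0,0,0,0,11,0.3],[0,0,0,0,0,0,0.3],[0,0,0,0,0,0,1],[0,0,0,0,0,0,1],[0,0,0,0,0,0,1],[0,0,0,0,0,0,1],[0,0,0,0,0,0,1]])

```text
clock: 20.78
tool_pos: [0.5588, 0.0151, 0.027]
ee_rot: [-3.142, -0.001, -0.034]
contact_force: [-0.3, 0.1, 2.5]
gripper_width: 0.0244
grasp_force: 30.0
```

>>> move_arm(rows=[[0,0,0,0,0,-40,1],[0,0,0,0,0,-40,1],[0,0,0,0,0,-40,1],[0,0,0,-2.6,39.1,0,1],[0,0,0,-2.6,39.1,0,1],[0,0,0,-2.6,39.1,0,1],[0,0,0,-2.6,39.1,0,1],[0,0,0,-2.6,39.1,0,1],[0,0,0,-2.6,39.1,0,1],[0,0,0,-2.6,39.1,0,1],[0,0,0,-2.6,39.1,0,1],[0,0,0,0,0,0,1],[0,0,0,0,0,0,1]])

```text
clock: 22.4
tool_pos: [0.5272, -0.2963, 0.1463]
ee_rot: [-3.141, 0.0, -0.034]
contact_force: [0.1, -0.2, -0.4]
gripper_width: 0.0248
grasp_force: 29.9
```

```bash
python3 - <<'E'
from h import *
plan('p_cone')
c=grab('side'); cv2.imwrite('pics/s5.png',cv2.resize(c['image'][60:220,240:400],None,fx=3.5,fy=3.5)[:,:,::-1])
E
```

```text
z 0.1463 rp [-3.141  0.   ]
p_cone [ 0.527 -0.298 -0.034] rz -0.0 then x 0.4 y 1.3 mm
```

View pics/s5.png

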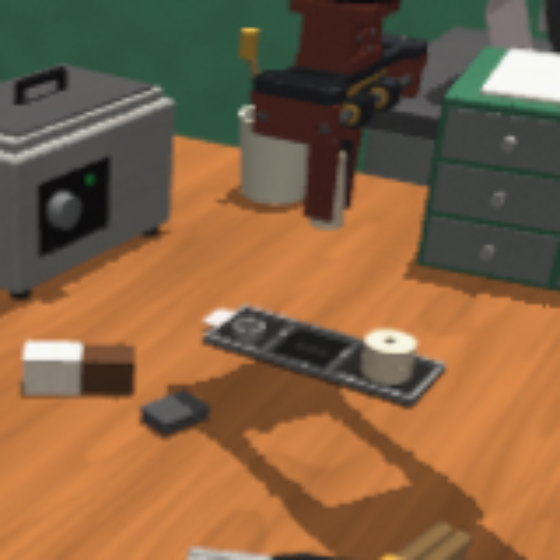

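The cone is held upright at (330,190) above the middle compartment. I'll lower and release it.

>>> move_arm(rows=[[0,0,0,0,1,40,1],[0,0,0,0,0,40,1],[0,0,0,0,0,20,1],[0,0,0,0,0,10,1],[0,0,0,0,0,4,1],[0,0,0,0,0,2,1],[0,0,0,0,0,0,1],[0,0,0,0,0,0,1]])

```text
clock: 23.45
tool_pos: [0.5275, -0.2981, 0.0315]
ee_rot: [3.141, -0.001, -0.034]
contact_force: [0.3, 0.2, -0.8]
gripper_width: 0.0248
grasp_force: 29.9
```

```bash
python3 - <<'E'
from h import *
TG['brick']=(.661,-.1388,.55)
plan('brick')
E
```

```text
z 0.0315 rp [ 3.141e+00 -1.000e-03]
brick [ 0.661 -0.139  0.55 ] rz -0.584 then x 197.1 y -66.0 mm
```

>>> move_arm(rows=[[0,0,0,0,0,1,1],[0,0,0,0,0,0,0.5],[0,0,0,0,0,0,0.5],[0,0,0,0,0,0,0.5],[0,0,0,0,0,-15,0.5],[0,0,0,0,0,-45,0.5],[0,0,0,0,0,-58,0.5],[0,0,-0.146,0,0,0,0.1],[0,0,-0.146,0,0,0,0.1],[0,0,-0.146,0,0,0,0.1],[0,0,-0.146,0,0,0,0.1],[0,0,0,0,0,0,0.1]])

```text
clock: 24.95
tool_pos: [0.5273, -0.2979, 0.1488]
ee_rot: [3.14, -0.001, 0.548]
contact_force: [-0.2, -0.3, -0.1]
gripper_width: 0.0789
grasp_force: 0.0
```

```bash
python3 - <<'E'
from h import *
TG['brick']=(.661,-.1388,.55)
plan('brick')
c=grab('top'); x,y=.661,-.1388
im=cv2.resize(c['image'][130:180,280:340],None,fx=10,fy=10)
L,Wd=.045,.015
for w in (.55,):
  a=np.array([np.cos(w),np.sin(w)]);b=np.array([-a[1],a[0]])
  P=[(*(np.array([x,y])+i*L*a+j*Wd*b),.032) for i,j in((1,1),(1,-1),(-1,-1),(-1,1))]
  q=((proj(c,P)-[280,130]+.5)*10).astype(int); cv2.polylines(im,[q.reshape(-1,1,2)],True,(0,255,0),1)
cv2.imwrite('pics/b.png',im[:,:,::-1])
E
```

```text
z 0.1488 rp [ 3.14e+00 -1.00e-03]
brick [ 0.661 -0.139  0.55 ] rz -0.002 then x 197.1 y -65.8 mm
```

View pics/b.png

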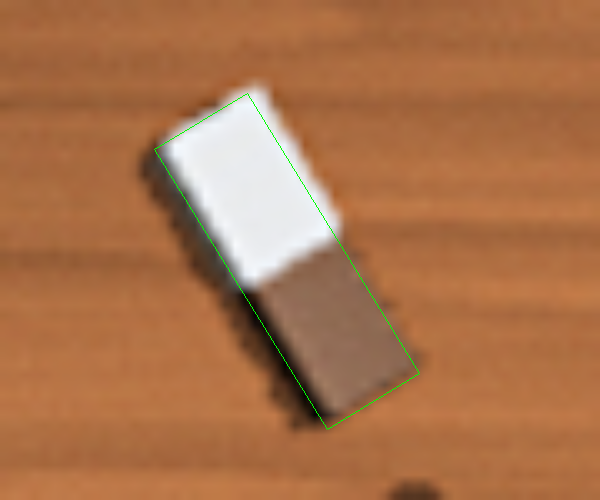

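The top face's true centre is near (296,250) in the crop, against my outline at (287,262), so the brick is at about (0.664,-0.141) with yaw 0.54. I'll move there.

>>> move_arm(rows=[[0,0,0,39.7,-12.5,0,0.1],[0,0,0,39.7,-12.5,0,0.1],[0,0,0,39.7,-12.5,0,0.1],[0,0,0,39.7,-12.5,0,0.1],[0,0,0,39.7,-12.5,0,0.1],[0,0,0,0,0,0,0.1],[0,0,0,0,0,40,0.1],[0,0,0,0,0,40,0.1],[0,0,0,0,0,30,0.1],[0,0,0,0,0,14,0.1],[0,0,0,0,0,0,0.1],[0,0,0,0,0,0,1],[0,0,0,0,0,0,1],[0,0,0,0,0,0,1],[0,0,0,0,0,0,1],[0,0,0,0,0,0,1],[0,0,0,0,0,0,1]])

```text
clock: 27.12
tool_pos: [0.6636, -0.1406, 0.0237]
ee_rot: [-3.141, 0.0, 0.55]
contact_force: [-1.3, 1.2, 0.1]
gripper_width: 0.0295
grasp_force: 30.0
```

```bash
python3 - <<'E'
from h import *
plan('p_brick')
E
```

```text
z 0.0237 rp [-3.141  0.   ]
p_brick [ 0.464  0.265 -0.197] rz 0.747 then x -274.9 y -358.8 mm
```

>>> move_arm(rows=[[0,0,0,0,0,-30,1],[0,0,0,0,0,-40,1],[0,0,0,0,0,-50,1],[0,0,0.1494,0,0,0,1],[0,0,0.1494,0,0,0,1],[0,0,0.1494,0,0,0,1],[0,0,0.1494,0,0,0,1],[0,0,0.1494,0,0,0,1],[0,0,0,-25,-32.6,0,1],[0,0,0,-25,-32.6,0,1],[0,0,0,-25,-32.6,0,1],[0,0,0,-25,-32.6,0,1],[0,0,0,-25,-32.6,0,1],[0,0,0,-25,-32.6,0,1],[0,0,0,-25,-32.6,0,1],[0,0,0,-25,-32.6,0,1],[0,0,0,-25,-32.6,0,1],[0,0,0,-25,-32.6,0,1]])

```text
clock: 29.38
tool_pos: [0.4816, 0.2288, 0.1433]
ee_rot: [3.141, 0.0, -0.197]
contact_force: [-0.4, -0.2, -1.0]
gripper_width: 0.03
grasp_force: 30.0
```

>>> move_arm(rows=[[0,0,0,-25,-32.6,0,1],[0,0,0,0,0,0,1],[0,0,0,0,0,0,1]])

```text
clock: 29.75
tool_pos: [0.4643, 0.2644, 0.1434]
ee_rot: [3.141, -0.0, -0.197]
contact_force: [0.1, 0.1, -1.4]
gripper_width: 0.0301
grasp_force: 30.0
```

```bash
python3 - <<'E'
from h import *
plan('p_brick')
c=grab('side'); cv2.imwrite('pics/s6.png',cv2.resize(c['image'][100:384,100:380],None,fx=2,fy=2)[:,:,::-1])
E
```

```text
z 0.1434 rp [ 3.141 -0.   ]
p_brick [ 0.464  0.265 -0.197] rz 0.0 then x -0.2 y -0.6 mm
```

View pics/s6.png

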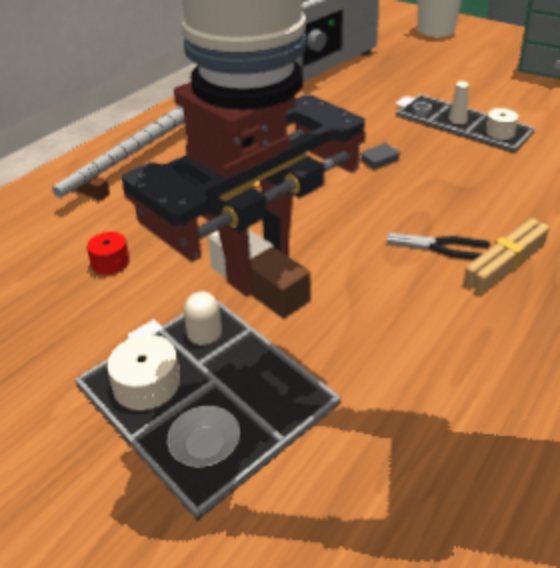

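The cone stands in the middle compartment at (460,105), and the brick is aligned above its own. I'll lower the brick and open only a little.

>>> move_arm(rows=[[0,0,0,0,0,40,1],[0,0,0,0,0,40,1],[0,0,0,0,0,20,1],[0,0,0,0,0,10,1],[0,0,0,0,0,4,1],[0,0,0,0,0,2,1],[0,0,0,0,0,0,1],[0,0,0,0,0,0,1]])

```text
clock: 30.8
tool_pos: [0.4646, 0.265, 0.0284]
ee_rot: [-3.141, -0.001, -0.197]
contact_force: [0.4, -0.3, -1.9]
gripper_width: 0.0302
grasp_force: 30.0
```

>>> move_arm(rows=[[0,0,0,0,0,0,0.59],[0,0,0,0,0,0,0.59],[0,0,0,0,0,0,0.59],[0,0,0,0,0,-10,0.59],[0,0,0,0,0,-30,0.59],[0,0,0,0,0,-50,0.59],[0,0,0,0,40,-30,0.59],[0,0,0,0,40,0,0.59],[0,0,0,0,40,0,0.59],[0,0,0,0,40,0,0.59],[0,0,0,0,0,0,0.59],[0,0,0,0,0,0,0.59]])

```text
clock: 32.3
tool_pos: [0.4332, 0.1083, 0.1483]
ee_rot: [-3.141, -0.001, -0.198]
contact_force: [0.1, -0.3, 0.3]
gripper_width: 0.036
grasp_force: 0.0
```

```bash
python3 - <<'E'
from h import *
a=grab('top')['image'][120:270,105:385]; b=grab('side')['image'][100:384,100:400]
cv2.imwrite('pics/e.png',np.vstack([cv2.resize(a,(560,300)),cv2.resize(b[:,:300],(560,300*0+300))])[:,:,::-1])
E
```

```text
(no output)
```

View pics/e.png

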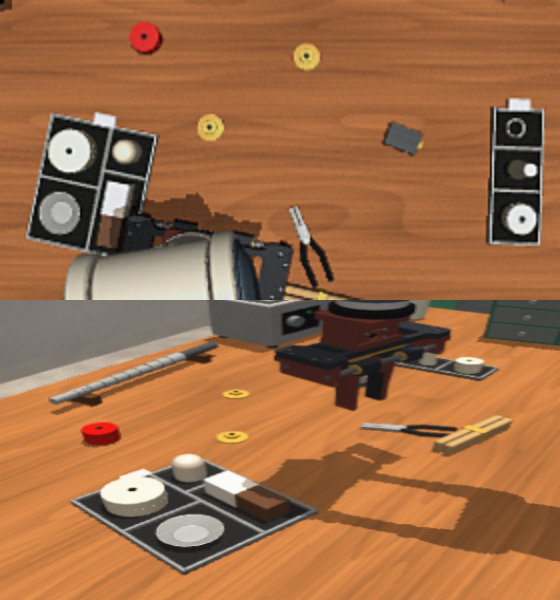

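All five parts are upright in their compartments, and the ring and dish haven't moved. Handing in.

```bash
python3 -c "
from workcell import arm
print(arm.hand_in())"
```

```text
the job is handed in; nothing more can be done
None
```

Both kits are made up and handed in at about 32 s on the robot clock: the final pictures show all five parts upright in their own compartments with the ring and dish undisturbed, but the hand-in returned no verdict.

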